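# Load the bead tote and hold it up level

### The job

Tip all six wooden beads out of the steel cup into the wooden carrying tote, and stand the empty cup upright on the bench again. Then take the tote by its grip bar, lift it about 10 cm off the bench and finish while still holding it there, level and steady, with all the beads in it. Do not let the tote lean far over on the way, and leave the other things on the bench where they are.

Things in the scene. Friction and masses are not known exactly. Their poses are not given: they have to be found in the camera images.
- cup: open round polished steel cup on the near bench top, with the six beads in it (an empty steel tumbler in the far right corner is not part of the job): 85 mm tall, 66 mm across the rim, tapering to 53 mm at the foot (60 mm halfway up), wall 3 mm; the beads fill the lowest 35 mm and roll out when it is tipped well past level. Origin: centre of its underside, z up its axis. 0.12 kg
- tote: loose open tray of pale wood, 200 mm long (x) by 170 mm wide (y), walls 45 mm high and 9 mm thick, floor 7 mm. At the middle of each short end a shouldered post rises to 110 mm; a bar joins the posts along x, above the tray's middle, leaving 68 mm open from bar to each long wall. Origin: centre of its underside, z up. 0.3 to 0.6 kg
- tote_grip (a point): middle of the tote's grip bar, 95 mm above the tote's underside and over its centre; x along the bar. The bar is flat-sided, 16 mm wide (across, along the tote's y), 24 mm tall (from 83 to 107 mm), 182 mm long between the posts.
- bead1: round lacquered dark wooden bead, 18 mm in diameter, about 12 g, one of six alike; origin at its centre. At the start it lies in the cup
- bead2: round lacquered dark wooden bead, 18 mm in diameter, about 12 g, one of six alike; origin at its centre. At the start it lies in the cup
- bead3: round lacquered dark wooden bead, 18 mm in diameter, about 12 g, one of six alike; origin at its centre. At the start it lies in the cup
- bead4: round lacquered dark wooden bead, 18 mm in diameter, about 12 g, one of six alike; origin at its centre. At the start it lies in the cup
- bead5: round lacquered dark wooden bead, 18 mm in diameter, about 12 g, one of six alike; origin at its centre. At the start it lies in the cup
- bead6: round lacquered dark wooden bead, 18 mm in diameter, about 12 g, one of six alike; origin at its centre. At the start it lies in the cup
- sanding_block: bystander: cork-footed wooden sanding block, 78 x 99 x 32 mm, lying at the right of the work; origin at the centre of its underside
- stamp_blank: bystander: round wooden stamp blank with a white painted top, 61 mm across, 50 mm tall, standing at the back of the bench top; origin at the centre of its underside
- wedge: bystander: wooden wedge, 102 x 42 x 24 mm, lying at the left of the work; origin at the centre of its underside
Not all that is in view belongs to the job. Several things look just like the cup: the one meant starts nearest to the robot's base.

How it is judged (in metres and radians):
On the way, in this order (a step that is already met when the one before it is completed fails the run):
1. the held cup is tipped over the tote (angle between cup's own z axis and vertical above 0.7 rad and contact force between cup and the fingers above 0.5 N and horizontal distance between cup and tote below 0.22 m and height (world z) of cup above 0.03 m), for 0.05 s.
2. all six beads are in the tote (x of bead1 in the frame of tote between -0.1 and 0.1 m and y of bead1 in the frame of tote between -0.085 and 0.085 m and z of bead1 in the frame of tote between 0 and 0.05 m and x of bead2 in the frame of tote between -0.1 and 0.1 m and y of bead2 in the frame of tote between -0.085 and 0.085 m and z of bead2 in the frame of tote between 0 and 0.05 m and x of bead3 in the frame of tote between -0.1 and 0.1 m and y of bead3 in the frame of tote between -0.085 and 0.085 m and z of bead3 in the frame of tote between 0 and 0.05 m and x of bead4 in the frame of tote between -0.1 and 0.1 m and y of bead4 in the frame of tote between -0.085 and 0.085 m and z of bead4 in the frame of tote between 0 and 0.05 m and x of bead5 in the frame of tote between -0.1 and 0.1 m and y of bead5 in the frame of tote between -0.085 and 0.085 m and z of bead5 in the frame of tote between 0 and 0.05 m and x of bead6 in the frame of tote between -0.1 and 0.1 m and y of bead6 in the frame of tote between -0.085 and 0.085 m and z of bead6 in the frame of tote between 0 and 0.05 m), for 0.1 s.
3. the cup stands upright on the bench, let go, with the tote still on the bench (angle between cup's own z axis and vertical below 0.15 rad and height (world z) of cup between -0.01 and 0.012 m and linear speed of cup below 0.03 m/s and contact force between cup and the fingers below 0.1 N and contact force between cup and tote below 0.1 N and height (world z) of tote below 0.015 m), for 0.2 s.
At the end, for the whole second after the job is handed in: The fingers hold the tote within 60 mm of its bar's middle, its underside 60 to 180 mm above the bench, within 0.12 rad of level, slower than 30 mm/s and 0.15 rad/s; all six beads in its tray; the cup upright on the bench (0.15 rad), touched by neither fingers nor tote (all of step 2 and height (world z) of tote between 0.06 and 0.18 m and angle between tote's own z axis and vertical below 0.12 rad and linear speed of each of tote, cup below 0.03 m/s and angular speed of tote below 0.15 rad/s and contact force between tote and the fingers above 1 N and distance between the grasp point and tote_grip below 0.06 m and angle between cup's own z axis and vertical below 0.15 rad and height (world z) of cup between -0.01 and 0.012 m and contact force between cup and the fingers below 0.1 N and contact force between cup and tote below 0.1 N); the arm keeps its last pose, push and grip.
It fails at once if the tote leans more than 0.4 rad (23 degrees) (angle between tote's own z axis and vertical above 0.4 rad).
It fails at once if the sanding block is moved more than 30 mm (distance of sanding_block from where it was at the start of the episode above 0.03 m).
It fails at once if the stamp blank is moved more than 30 mm (distance of stamp_blank from where it was at the start of the episode above 0.03 m).
It fails at once if the wedge is moved more than 30 mm (distance of wedge from where it was at the start of the episode above 0.03 m).
It also fails if it takes over 72 s, if anything falls off the work surface, if the arm or the gripper's body presses on something with over 40 N, if the wrist force passes 120 N, or if a joint passes its speed limit or range.

### The arm

A 6-joint arm with a two-finger parallel gripper is mounted at the origin on a cart in front of the work surface, level with it; the furniture and walls round the work are solid. World frame = base frame: x ahead of the robot, y to its left, z up, the work surface at z = 0. Lengths are in mm, angles in degrees, forces in N, time in s.
With the tool pointing down it reaches from about 325 to 775 mm from the base axis. Payload 5.5 kg.
Tool frame: the origin (TCP) lies on the centre line of the jaws, within the pads' length; the fingertips stand 11 mm ahead of it and the grasp point (between the pads) lies 8 mm behind it; z points along the fingers, y is the line along which they close (so a half turn about z gives the same grasp; the last joint's range is limited). The gripper opens to 85 mm and grips with 20 to 120 N. Pads are 22 mm wide; open, the fingers measure 114 mm over their backs; the gripper's body (76 mm by 85 mm) begins 54 mm behind the grasp point. The pads swing forward as they close: fully open they stand 13 mm farther back than shut.
Start: joints at [-67.535, 5.22, 70.514, -0, 104.267, -3.249], TCP at [260.333, -540.596, 242.275] pointing down, gripper open.
Joint ranges: [-164.24, 164.24], [-49.07, 125.15], [9.68, 141.18], [-86.29, 266.29], [3.28, 154.24], [-151.56, 151.56]. Speed limits (degrees/s): [147.25, 147.25, 172.46, 180, 180, 180].

### API

Orientations are given as [roll, pitch, yaw] about the fixed x, y, z axes, in that order (R = Rz(yaw) Ry(pitch) Rx(roll)).
In Python, from cell import robot, vision gives the robot as it stands. The module is installed in compiled form; this text tells all that it offers.
- The arm moves only by the shell command python3 -m crank 'ROWS'. ROWS is JSON, a list of rows, each a list of 3 entries, a list of its own where there are three numbers: the shift along the tool's x, y, z in units of 0.3 m (1.0 is 0.3 m), then the turn, a rotation vector about the tool's x, y, z in units of 180 degrees (1.0 is 180 degrees), then the closure, from -1 (fully open) to 1 (shut). A call has 1 to 8 rows; each row is the pose to reach, as a shift and turn from the pose commanded when the call began, along the tool's axes at that moment, turning the shorter way round; what a row does not reach only later rows make up. A row lasts 1/8 s, in which the tool goes at most 62.5 mm and 10.7 degrees, less where a joint would pass 70% of its speed; a pose out of reach is approached as far as the arm can. A call with a number of a shift or a turn outside -1 to 1 is refused whole. A call with a gripper value outside its range is refused whole. The fingers move at their own pace and stop on an object; the grip force is fixed at half the most. Time passes only in rows, so rows that repeat a pose let the fingers close. It gives the time, the measured TCP pose, the force, the opening and the grip force at its end, in the units of the state.
- robot.sense(): the state, without advancing time (a new reading comes with each control period).
- vision.capture(name): name is "scene" or "top" or "wrist"; returns the picture (480x640x3 uint8, blue, green, red); there is no depth.
- vision.camera_model(name): a dict with "mtx" (3x3 intrinsics, pixels), "dist" ([k1, k2, p1, p2, k3] as OpenCV has them; the pictures are not rectified), "R" (3x3) and "t" (3): a world point X has camera coordinates R X + t; the wrist camera has in their place "mount" (4x4, takes a point from camera to tool coordinates, whose origin is the TCP and whose axes are the flange's). Camera axes: x right, y down, z forward; pixel columns grow to the right and rows downward; lengths in mm; the calibration is good to about 2 mm. A picture is of the moment at which its call begins: read the wrist's pose just before it. camera_model takes no time and is no camera call.
- robot.close_job(): hands the job in; it is judged then, once.
The state is a dict: "time": time; "q": joint angles; "joint_vel": joint speeds; "joint_torque": joint torques, N m; "position": TCP position; "eef_rot": TCP orientation; "ft_force": force on the tool from outside, world axes, zero at the start; "ft_torque": the same for the moment, N m; "finger_gap": finger opening in mm; "finger_force": force on a finger pad.
Only numpy, scipy, OpenCV 4.12 (cv2) and the standard library are available. Lean on these libraries where they do the work, as an engineer would, in place of code of your own. Each camera call takes 0.05 s, during which the arm holds its last target. There are 200 camera calls.

## Working session

There is one attempt and no reset: what is moved stays moved. The work goes in short steps, Python scripts to look and compute and a shell command to move; the robot and the scene stay as the last step left them, time stands still between calls to the robot, and variables do not carry over. Pictures are saved under pics/ and viewed, at most 12 in all, crops included, and the job is handed in when it is done.

```bash
mkdir -p pics
python3 - <<'E'
from cell import robot, vision
import cv2
s=robot.sense(); print(s)
for n in ("scene","top"):
    cv2.imwrite(f"pics/{n}0.png",vision.capture(n))
    m=vision.camera_model(n); print(n,m)
print(vision.camera_model("wrist"))
E
```

```text
{'time': 0.0, 'q': array([-6.75350788e+01,  5.26364857e+00,  7.05839135e+01,  7.63501919e-04,
        1.04268236e+02, -3.24682681e+00]), 'joint_vel': array([-0.14156438, -0.0448972 , -0.00596292,  0.03939833, -0.07041841,
       -0.03728093]), 'joint_torque': array([-9.84211256e-04, -4.58722723e+01, -4.18031466e+01, -1.54864624e-04,
        1.14567528e-02, -5.77542733e-05]), 'position': array([ 260.2193122 , -540.32552988,  241.12517764]), 'eef_rot': array([-1.79884429e+02, -7.29767087e-03,  2.57119280e+01]), 'ft_force': array([-0.10284938, -0.30269637, -0.57381414]), 'ft_torque': array([-0.03421802,  0.01396553, -0.00372866]), 'finger_force': 0.0, 'finger_gap': 85.5050574542004}
scene {'mtx': array([[597.28729294,   0.        , 330.75569597],
       [  0.        , 597.28729294, 237.63889006],
       [  0.        ,   0.        ,   1.        ]]), 'dist': array([-0.00467479,  0.        ,  0.        ,  0.        ,  0.        ]), 'R': array([[ 0.87271619,  0.48791028,  0.01760716],
       [ 0.20673012, -0.33662258, -0.91866637],
       [-0.44229979,  0.80537494, -0.39464173]]), 't': arra
[... 435 characters left out ...]
40754376e-01, -1.38590094e-06, -9.90044547e-01]]), 't': array([  73.34042529,  556.97009437, 1176.35304178])}
{'mtx': array([[424.69882494,   0.        , 317.00450022],
       [  0.        , 424.69882494, 239.38037941],
       [  0.        ,   0.        ,   1.        ]]), 'dist': array([0.02429104, 0.        , 0.        , 0.        , 0.        ]), 'mount': array([[ 3.82136473e-07, -9.46094947e-01, -3.23889412e-01,
         8.39487715e+01],
       [ 9.99999925e-01, -1.24918887e-04,  3.66073294e-04,
         4.00989376e-01],
       [-3.86799999e-04, -3.23889388e-01,  9.46094876e-01,
        -1.30544033e+02],
       [ 0.00000000e+00,  0.00000000e+00,  0.00000000e+00,
         1.00000000e+00]])}
```

View pics/top0.png

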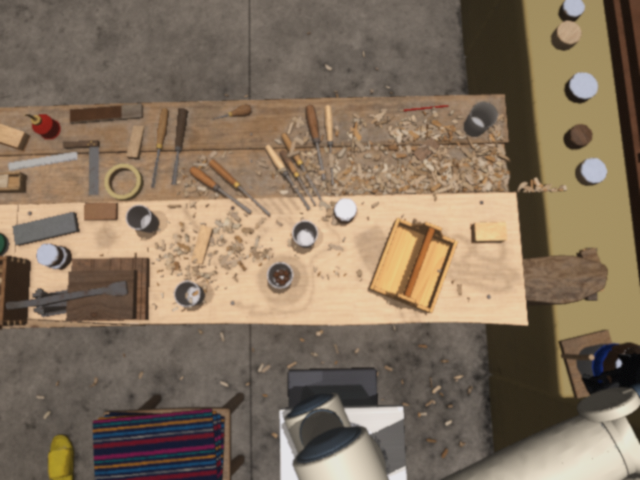

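View pics/scene0.png

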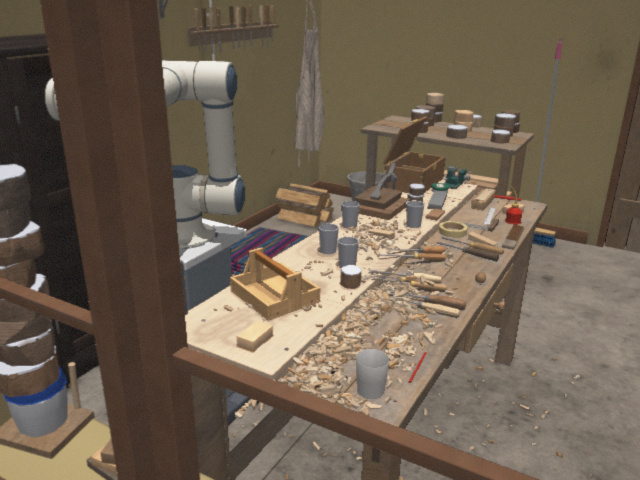

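Candidates in the top view: cup with dark beads at (280,277), and lookalikes at (304,235), (189,294), (142,220), plus the tumbler at (480,117). I choose (280,277): it has the beads and is nearest the base, which projects to about (343,469). The tote is at about (414,264), its bar running from (405,298) to (432,227).

```bash
cat > h.py <<'E'
import numpy as np, cv2
from cell import robot, vision
from scipy.spatial.transform import Rotation as Ro
def ray(n,uv):
    m=vision.camera_model(n)
    p=cv2.undistortPoints(np.array([[uv]],float),m["mtx"],m["dist"])[0,0]
    if n=="wrist":
        s=robot.sense(); T=np.eye(4); T[:3,:3]=Ro.from_euler("xyz",s["eef_rot"],degrees=True).as_matrix(); T[:3,3]=s["position"]
        C=T@m["mount"]; return C[:3,3], C[:3,:3]@np.array([*p,1])
    return -m["R"].T@m["t"], m["R"].T@np.array([*p,1])
def onz(n,uv,z):
    o,d=ray(n,uv); return o+d*(z-o[2])/d[2]
def proj(n,X):
    m=vision.camera_model(n)
    return cv2.projectPoints(np.array(X,float).reshape(-1,1,3),cv2.Rodrigues(m["R"])[0],m["t"],m["mtx"],m["dist"])[0][:,0]
def togo(pos,Rm):
    "row from current commanded pose (approx measured)"
    s=robot.sense(); R=Ro.from_euler("xyz",s["eef_rot"],degrees=True)
    return R.inv().apply(np.array(pos)-s["position"])/300, (R.inv()*Rm).as_rotvec(degrees=True)/180
E
python3 - <<'E'
from h import *
im=cv2.imread("pics/top0.png")
c=cv2.resize(im[200:330,255:470],None,fx=3.7,fy=3.7,interpolation=cv2.INTER_CUBIC)
cv2.imwrite("pics/crop.png",c)
print("cup rim",onz("top",(280,277),80))
for uv in [(304,235),(189,294),(142,220)]: print(onz("top",uv,80))
print("block",onz("top",(490,232),32),"stamp",onz("top",(345,210),50))
E
```

```text
cup rim [481.72489041 146.33459509  80.        ]
[586.43636107  84.4064154   80.        ]
[444.52817618 373.24572508  80.        ]
[635.00002614 496.30533836  80.        ]
block [ 591.28118147 -404.95107072   32.        ] stamp [655.17325986 -23.20204279  50.        ]
```

View pics/crop.png

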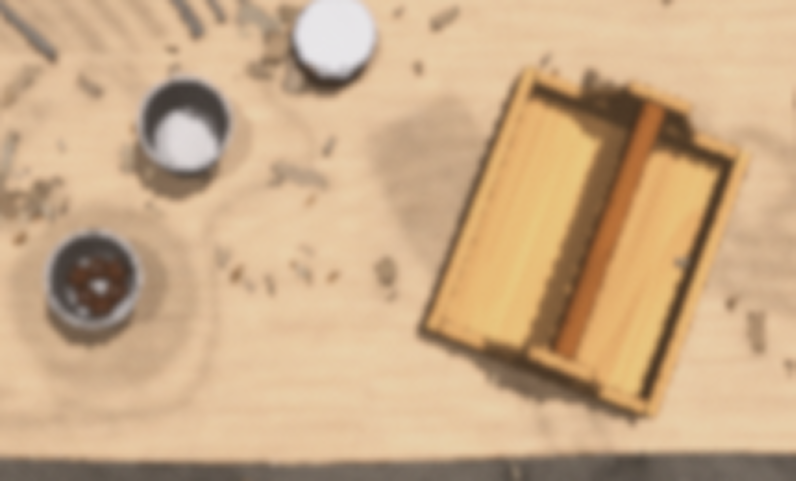

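The crop shows the brown beads in the cup, with its rim centred at crop (94,282). The tote's rim corners are at crop (527,70), (745,152), (652,412) and (425,328), and the bar runs from (655,105) to (565,355).

Run:
```python
from h import *
f=lambda u,v:(255+(u+.5)/3.7-.5,200+(v+.5)/3.7-.5)
print("rim",onz("top",f(94,282),85))
P=np.array([onz("top",f(*p),45) for p in [(527,70),(745,152),(652,412),(425,328)]]);print(P.round(),P.mean(0))
d=P[0]-P[3]+P[1]-P[2]; print("yaw",np.degrees(np.arctan2(d[1],d[0])),[np.linalg.norm(P[i]-P[i-1]) for i in range(4)])
B=np.array([onz("top",f(*p),107) for p in [(655,105),(565,355)]]);print(B,B.mean(0)); d=B[0]-B[1];print(np.degrees(np.arctan2(d[1],d[0])))
```

```text
rim [484.17238257 145.82751408  85.        ]
[[ 630. -159.   45.]
 [ 568. -309.   45.]
 [ 389. -233.   45.]
 [ 450.  -80.   45.]] [ 509.44857968 -195.31170332   45.        ]
yaw -23.358815801753064 [np.float64(196.6591687095329), np.float64(162.80200183070636), np.float64(194.5932953570352), np.float64(165.65067262471013)]
[[ 591.96745465 -231.97602724  107.        ]
 [ 427.25930645 -163.31181689  107.        ]] [ 509.61338055 -197.64392207  107.        ]
-22.630479897772567
```

```bash
cat >> h.py <<'E'
def toolR(phi,alpha,theta=0):
    "z out along azimuth phi, alpha below level, x up, then rolled theta about tool z"
    p,a=np.radians([phi,alpha])
    z=np.array([np.cos(p)*np.cos(a),np.sin(p)*np.cos(a),-np.sin(a)]); y=np.array([np.sin(p),-np.cos(p),0])
    return Ro.from_matrix(np.c_[np.cross(y,z),y,z])*Ro.from_euler("z",theta,degrees=True)
def plan(pos,Rm):
    a,b=togo(pos,Rm); print("shift",a.round(3),"turn",b.round(3),"deg",np.linalg.norm(b)*180)
def st():
    s=robot.sense(); print(s["time"],s["q"].round(1),s["position"].round(1),s["eef_rot"].round(1),s["ft_force"].round(1),s["finger_gap"],s["finger_force"])
E
python3 - <<'E'
from h import *
s=robot.sense()
R0=Ro.from_euler("xyz",s["eef_rot"],degrees=True)
plan([430,-170,300],R0)
plan([484,100,300],R0)
E
```

```text
shift [ 1.046 -0.867 -0.194] turn [0. 0. 0.] deg 0.0
shift [ 1.598 -1.6   -0.193] turn [0. 0. 0.] deg 0.0
```

```bash
python3 -m crank '[[[0.95,-0.85,-0.2],[0,0,0],-1],[[0.95,-0.85,-0.2],[0,0,0],-1],[[0.95,-0.85,-0.2],[0,0,0],-1],[[0.95,-0.85,-0.2],[0,0,0],-1],[[0.95,-0.85,-0.2],[0,0,0],-1],[[0.95,-0.85,-0.2],[0,0,0],-1],[[0.95,-0.85,-0.2],[0,0,0],-1],[[0.95,-0.85,-0.2],[0,0,0],-1]]'
python3 - <<'E'
from h import *
st()
u=np.array([484,146])/505.5
for al in (20,75,50): plan([*(np.array([484,146])+u*5),190],toolR(16.8,al))
E
```

```text
time: 1.1
position: [406.6, -187.0, 302.1]
eef_rot: [180.0, 0.0, 25.8]
ft_force: [0.5, -0.7, 0.0]
finger_gap: 85.9
finger_force: 0.0
1.1 [-29.  -16.9  85.   -0.  111.9  35.1] [ 406.6 -187.   302.1] [180.    0.   25.8] [ 0.5 -0.7  0. ] 85.86586949444074 0.0
shift [ 0.732 -0.884  0.373] turn [-0.031  0.388  0.044] deg 70.53171658253974
shift [ 0.732 -0.884  0.373] turn [-0.006  0.083  0.05 ] deg 17.508848403840492
shift [ 0.732 -0.884  0.373] turn [-0.017  0.222  0.048] deg 40.98890234183528
```

```bash
python3 -m crank '[[[0.73,-0.88,0.2],[-0.031,0.388,0.044],-1],[[0.73,-0.88,0.2],[-0.031,0.388,0.044],-1],[[0.73,-0.88,0.2],[-0.031,0.388,0.044],-1],[[0.73,-0.88,0.2],[-0.031,0.388,0.044],-1],[[0.73,-0.88,0.2],[-0.031,0.388,0.044],-1],[[0.73,-0.88,0.2],[-0.031,0.388,0.044],-1],[[0.73,-0.88,0.2],[-0.031,0.388,0.044],-1],[[0.73,-0.88,0.2],[-0.031,0.388,0.044],-1]]'
python3 - <<'E'
from h import *
st()
u=np.array([484,146])/505.5
plan([*(np.array([484,146])+u*5),190],toolR(16.8,20))
E
```

```text
time: 2.1
position: [567.6, 168.5, 226.2]
eef_rot: [179.9, -68.4, 16.7]
ft_force: [0.2, -0.7, 0.0]
finger_gap: 85.5
finger_force: 0.0
2.1 [  9.6 -48.9 134.6  14.5  26.8  74.4] [567.6 168.5 226.2] [179.9 -68.4  16.7] [ 0.2 -0.7  0. ] 85.46181656569236 0.0
shift [-0.212 -0.008 -0.208] turn [ 0.001  0.009 -0.   ] deg 1.6059127769115646
```

```bash
cat > kin.py <<'E'
from h import *
from scipy.optimize import least_squares
Q=[[-67.535,5.264,70.584,0,104.268,-3.247],[-29.0,-16.9,85,0,111.9,35.1],[9.6,-48.9,134.6,14.5,26.8,74.4]]
P=[[260.2,-540.3,241.1],[406.6,-187,302.1],[567.6,168.5,226.2]]
E=[[-179.88,0,25.71],[180,0,25.8],[179.9,-68.4,16.7]]
def fk(q,k):
    h0,r0,a,c,b,L,d=k
    e=lambda s,x:Ro.from_euler(s,x,degrees=True)
    R1=e("z",q[0]); R2=R1*e("y",q[1]); R3=R2*e("y",q[2])
    R4=R3*e("z",q[3]); R5=R4*e("y",q[4]); R6=R5*e("z",q[5])
    p=R1.apply([r0,0,h0])+R2.apply([0,0,a])+R3.apply([c,0,b])+R5.apply([d,0,L])
    return p,R6
def dlt(q,R): return (fk(q,[0]*7)[1].inv()*R)
if __name__=="__main__":
    for q,e in zip(Q,E): print(dlt(q,Ro.from_euler("xyz",e,degrees=True)).as_rotvec(degrees=True).round(1))
    f=lambda k: np.r_[np.concatenate([fk(q,k)[0]-p for q,p in zip(Q,P)]),0.005*(k-[400,0,400,0,450,300,0])]
    s=least_squares(f,[400,0,400,0,450,300,0]); print(s.x.round(1),s.fun[:9].round(1))
E
python3 kin.py
```

```text
[ 0. -0. 90.]
[-0.  -0.  90.1]
[ 0.  0. 90.]
[597.4  41.8 520.4 506.2 467.8 498.   67.1] [-31.4 -13.    0.1 -16.3 -29.3  -0.1   0.1  -0.2  -0. ]
```

```bash
sed -i 's/h0,r0,a,c,b,L,d=k/h0,r0,a,c,b,L,d=k[:7]; y0=k[7] if len(k)>7 else 0/; s/R1.apply(\[r0,0,h0\])/R1.apply([r0,y0,h0])/' kin.py
sed -i 's/^    f=lambda.*/    k0=np.array([400,0,400,0,450,300,0,30.]); f=lambda k: np.r_[np.concatenate([fk(q,k)[0]-p for q,p in zip(Q,P)]),0.1*(k-k0)*[.05,1,.05,1,.05,.05,1,.05]]/; s/\[400,0,400,0,450,300,0\])/k0)/' kin.py; sed -i 's/s=least_squares(f,.*; print/s=least_squares(f,k0); print/' kin.py; python3 kin.py
```

```text
[ 0. -0. 90.]
[-0.  -0.  90.1]
[ 0.  0. 90.]
[ 86.5   7.7 352.5  29.4 561.9 304.5  -7.7  35.5] [ 1.5  0.2  0.8 -0.1  2.2 -0.5  1.2 -3.2 -0.4]
```

```bash
cat >> kin.py <<'E'
K=[86.5,7.7,352.5,29.4,561.9,304.5,-7.7,35.5]
LO=np.array([-164,-49.07,9.68,-86.29,3.28,-151.56])+2; HI=np.array([164,125.15,141.18,266.29,154.24,151.56])-2
RZ=Ro.from_euler("z",90,degrees=True)
def ik(p,R,q0s=((0,-10,100,0,60,80),(0,-10,100,0,60,-80),(0,0,90,90,80,0),(0,0,90,-70,80,0),(0,0,90,180,60,0))):
    best=None
    for q0 in q0s:
        def f(q):
            a,r=fk(q,K); return np.r_[(a-p)/10,((r*RZ).inv()*R).as_rotvec(degrees=True)/2]
        q0=np.clip(np.array(q0,float),LO+.1,HI-.1)
        s=least_squares(f,q0,bounds=(LO,HI),max_nfev=40)
        e=np.abs(s.fun).max()
        if best is None or e<best[0]: best=(e,s.x)
        if e<.1: break
    return best
E
cat > search.py <<'E'
from kin import *
cup=np.array([484,146,50.]); tote=np.array([510,-196,0.]); yw=np.radians(-23)
ex=np.array([np.cos(yw),np.sin(yw),0]); ey=np.array([-np.sin(yw),np.cos(yw),0])
for al in (25,40,55):
  for ph in (-60,-30,0,17,40,70,100):
    for fl in (0,180):
      R=toolR(ph,al,fl); z=R.apply([0,0,1])
      e,q=ik(cup+8*z,R)
      if e>.5: continue
      e2,q2=ik(cup+8*z+[0,0,150],R,[q])
      print("G",al,ph,fl,q.round(),"lift",e2<.5)
      cl=R.inv().apply([0,0,1]) # cup axis in tool
      for side in (1,-1):
        for T in (115,):
          for az in (-35,0,35):
            m=Ro.from_euler("z",az,degrees=True).apply(-side*ey)
            ax=np.sin(np.radians(T))*m+np.array([0,0,np.cos(np.radians(T))])
            R0=Ro.from_rotvec(np.cross([0,0,1],m)*np.radians(T))*R
            for sp in range(0,360,30):
              Rp=Ro.from_rotvec(ax*np.radians(sp))*R0; zt=Rp.apply([0,0,1])
              if zt[2]>0.1: continue
              g=tote-42*m*0+side*ey*38-45*m+[0,0,130]
              e3,q3=ik(g+8*zt,Rp,[q,q+[-40,0,0,0,0,-90],q+[-40,0,0,0,0,90]])
              if e3<.3: print("   P",side,az,sp,zt.round(2),q3.round())
E
timeout 560 python3 search.py > s.txt; grep -c P s.txt; grep G s.txt | head -40
```

```text
282
G 25 -60 180 [ 43.   0. 114. -62.  91.  28.] lift True
G 25 -30 180 [ 42. -26. 137. -71.  66.  13.] lift True
G 25 70 0 [-20. -20. 132.  67.  81. -20.] lift True
G 25 100 0 [-16.   5. 110.  56. 101. -34.] lift True
G 25 100 180 [-16.   5. 110.  56. 101. 146.] lift False
G 40 -60 180 [ 39.  -6. 114. -49.  85.  19.] lift True
G 40 -30 180 [ 36. -29. 132. -52.  64.  -5.] lift True
G 40 70 0 [-14. -24. 128.  52.  76.  -7.] lift True
G 40 100 0 [-12.  -2. 110.  45.  95. -28.] lift True
G 55 -60 180 [ 32. -11. 112. -35.  82.   8.] lift True
G 55 -30 180 [ 29. -27. 125. -33.  66. -21.] lift True
G 55 0 0 [ 19. -40. 134. -13.  53. 114.] lift True
G 55 0 180 [ 19. -40. 134. -13.  53. -66.] lift True
G 55 17 0 [ 11. -43. 136.   5.  53.  82.] lift True
G 55 17 180 [ 11. -43. 136.   5.  53. -98.] lift True
G 55 40 0 [  0. -38. 133.  25.  60.  43.] lift True
G 55 40 180 [   0.  -38.  133.   25.   60. -137.] lift True
G 55 70 0 [ -6. -24. 123.  35.  75.   6.] lift True
G 55 100 0 [ -6.  -8. 109.  33.  90. -20.] lift True
```

```bash
grep -A60 -E "G (40 70 0|25 70 0|55 40 0|55 17 0)" s.txt | awk '/G /{p=($2==40&&$3==70)||($2==25&&$3==70)||($2==55&&$3==40&&$4==0)||($2==55&&$3==17&&$4==0)} p' | cut -c1-95 | head -90
```

```text
G 25 70 0 [-20. -20. 132.  67.  81. -20.] lift True
   P 1 -35 60 [-0.11  0.99  0.06] [ -39.   38.   75.   72.  133. -145.]
   P 1 0 210 [ 0.73  0.46 -0.51] [-43. -25. 125.  61.  72. 144.]
   P 1 35 210 [-0.19  0.74 -0.64] [-34.  16.  82.  36. 119. 141.]
   P 1 35 240 [ 0.27  0.79 -0.55] [-43.   0. 102.  52. 103. 126.]
   P 1 35 270 [ 0.63  0.73 -0.26] [-50. -10. 121.  73.  93. 105.]
   P -1 -35 0 [-0.88  0.11 -0.47] [-24.  36.  61. -25. 141.  23.]
   P -1 -35 270 [-0.15 -0.93 -0.33] [ -2.  -6. 115. -70.  91.  69.]
   P -1 -35 300 [-0.45 -0.68 -0.58] [ -8.   5.  96. -49. 103.  48.]
   P -1 -35 330 [-0.71 -0.3  -0.63] [-17.  20.  77. -35. 121.  33.]
   P -1 0 0 [-0.34 -0.69 -0.64] [-10.   3.  96. -48.  96.  14.]
   P -1 0 30 [-0.73 -0.46 -0.51] [-14.  24.  76. -46. 120.  -0.]
   P -1 0 60 [-0.96 -0.2  -0.19] [-18.  43.  60. -52. 142. -17.]
   P -1 0 330 [ 0.1  -0.83 -0.55] [ -8. -19. 119. -58.  72.  30.]
   P -1 35 0 [ 0.62 -0.59 -0.52] [-24. -42. 136. -33.  33. -17.]
   P -1 35 30 [ 0.19 -0.74 -0.64] [-12. -20. 117. -49.  65.  -9.]
   P -1 35 60 [-0.27 -0.79 -0.55] [ -7.   4.  98. -5
[... 2370 characters left out ...]
.96 -0.17] [-38.  29.  80.  56. 132. 145.]
   P 1 35 270 [ 0.06  0.99 -0.11] [-43.  21.  92.  65. 122. 122.]
   P 1 35 300 [0.29 0.95 0.07] [-47.  17. 104.  78. 117.  97.]
   P -1 -35 0 [-0.88 -0.45 -0.17] [-12.  32.  76. -58. 132.  28.]
   P -1 -35 30 [-0.98 -0.2  -0.06] [-17.  42.  66. -56. 145.   4.]
   P -1 -35 300 [-0.52 -0.86  0.03] [ -3.  19.  99. -77. 115.  77.]
   P -1 -35 330 [-0.71 -0.69 -0.14] [ -7.  24.  88. -65. 122.  51.]
   P -1 0 0 [-0.13 -0.98 -0.12] [ -2.   1. 114. -81.  92.  51.]
   P -1 0 30 [-0.41 -0.89 -0.17] [ -4.  13. 100. -72. 105.  24.]
   P -1 0 60 [-0.66 -0.75 -0.09] [ -7.  26.  87. -70. 119.  -0.]
   P -1 35 90 [-0.06 -0.99 -0.11] [ -2.   3. 113. -83.  89.   1.]
```

```bash
cat > s2.py <<'E'
from kin import *
tote=np.array([510,-196,0.]); yw=np.radians(-23)
ex=np.array([np.cos(yw),np.sin(yw),0]); ey=np.array([-np.sin(yw),np.cos(yw),0])
cup=np.array([484,146,50.])
for al in (25,30,38):
  R=toolR(67,al); z=R.apply([0,0,1]); q=(-20,-20,130,60,80,-15)
  for p,T in [(cup,0),(cup+[0,0,150],0),(cup+[0,-60,150],30),(tote-ey*40+[0,0,220],40),(tote-ey*83+[0,0,150],70),(tote-ey*83+[0,0,140],95),(tote-ey*83+[0,0,140],120),(tote-ey*83+[0,0,140],130)]:
    Rp=Ro.from_rotvec(-ex*np.radians(T))*R; zt=Rp.apply([0,0,1])
    e,q=ik(p+8*zt,Rp,[q]); print(al,T,round(e,2),q.round(),Rp.apply([1,0,0]).round(2))
E
python3 s2.py
python3 - <<'E'
from h import *
st()
R=toolR(67,30)
plan(np.array([484,146,205])+8*R.apply([0,0,1]),R)
E
```

```text
25 0 0.0 [-20. -23. 134.  67.  78. -19.] [0.17 0.39 0.91]
25 0 0.0 [-20. -31. 125.  65.  86.  -2.] [0.17 0.39 0.91]
25 30 0.0 [-14. -26. 109.  35.  91.  11.] [0.32 0.75 0.57]
25 40 0.0 [-42.  -2.  84.  25. 105. -14.] [0.35 0.83 0.42]
25 70 0.0 [-31.  -5.  91.  -5.  93.  -8.] [ 0.39  0.92 -0.09]
25 95 0.0 [-18.  -4.  95. -30.  92.   5.] [ 0.34  0.8  -0.5 ]
25 120 0.0 [ -8.   2.  98. -53.  96.  17.] [ 0.22  0.53 -0.82]
25 130 0.0 [ -6.   5. 100. -61.  99.  21.] [ 0.17  0.39 -0.91]
30 0 0.0 [-18. -24. 133.  62.  77. -14.] [0.2  0.46 0.87]
30 0 0.0 [-18. -31. 122.  60.  85.   1.] [0.2  0.46 0.87]
30 30 0.0 [-12. -25. 107.  29.  91.  14.] [0.34 0.8  0.5 ]
30 40 0.0 [-39.  -3.  83.  20. 104. -12.] [0.37 0.86 0.34]
30 70 0.0 [-28.  -5.  92. -10.  93.  -6.] [ 0.38  0.91 -0.17]
30 95 0.0 [-16.  -3.  96. -35.  92.   8.] [ 0.32  0.75 -0.57]
30 120 0.0 [ -7.   3.  99. -57.  97.  19.] [ 0.2   0.46 -0.87]
30 130 0.0 [ -5.   7. 100. -65. 100.  22.] [ 0.13  0.31 -0.94]
38 0 0.0 [-15. -26. 131.  54.  75.  -7.] [0.24 0.57 0.79]
38 0 0.0 [-15. -31. 119.  52.  85.   7.] [0.24 0.57 0.79]
38 30 0.0 [ -7. -23. 103.  21.  93.  18.] [0.36 0.85 0.37]
38 40 0.0 [-35.  -4.  83.  12. 103. -10.] [0.38 0.9  0.21]
38 70 0.0 [-24.  -5.  93. -18.  92.  -2.] [ 0.37  0.88 -0.31]
38 95 0.0 [-12.  -2.  97. -42.  93.  11.] [ 0.29  0.67 -0.68]
38 120 0.0 [ -5.   6. 100. -64. 100.  22.] [ 0.15  0.34 -0.93]
38 130 0.0 [ -4.  10. 101. -71. 103.  25.] [ 0.08  0.19 -0.98]
2.1 [  9.6 -48.9 134.6  14.5  26.8  74.4] [567.6 168.5 226.2] [179.9 -68.4  16.7] [ 0.2 -0.7  0. ] 85.46181656569236 0.0
shift [-0.179 -0.026 -0.224] turn [ 0.252 -0.044 -0.122] deg 51.037697407330235
```

```bash
python3 -m crank '[[[-0.179,-0.026,-0.224],[0.252,-0.044,-0.122],-1],[[-0.179,-0.026,-0.224],[0.252,-0.044,-0.122],-1],[[-0.179,-0.026,-0.224],[0.252,-0.044,-0.122],-1],[[-0.179,-0.026,-0.224],[0.252,-0.044,-0.122],-1],[[-0.179,-0.026,-0.224],[0.252,-0.044,-0.122],-1],[[-0.179,-0.026,-0.224],[0.252,-0.044,-0.122],-1],[[-0.179,-0.026,-0.224],[0.252,-0.044,-0.122],-1]]'
python3 - <<'E'
from h import *
st()
R=toolR(67,30); z=R.apply([0,0,1])
for h in (125,50): plan(np.array([484,146,h])+8*z,R)
im=vision.capture("wrist")
cv2.imwrite("pics/w1.png",im)
E
```

```text
time: 2.98
position: [489.7, 150.2, 209.8]
eef_rot: [179.1, -60.3, 67.6]
ft_force: [0.6, -0.8, -0.4]
finger_gap: 85.3
finger_force: 0.0
2.975 [-21.7 -26.  118.3  60.4  87.4  -1.6] [489.7 150.2 209.8] [179.1 -60.3  67.6] [ 0.6 -0.8 -0.4] 85.28968034464972 0.0
shift [-0.256 -0.014  0.149] turn [ 0.002 -0.002  0.002] deg 0.5524781288742077
shift [-0.473 -0.016  0.273] turn [ 0.002 -0.002  0.002] deg 0.5524781288742077
```

View pics/w1.png

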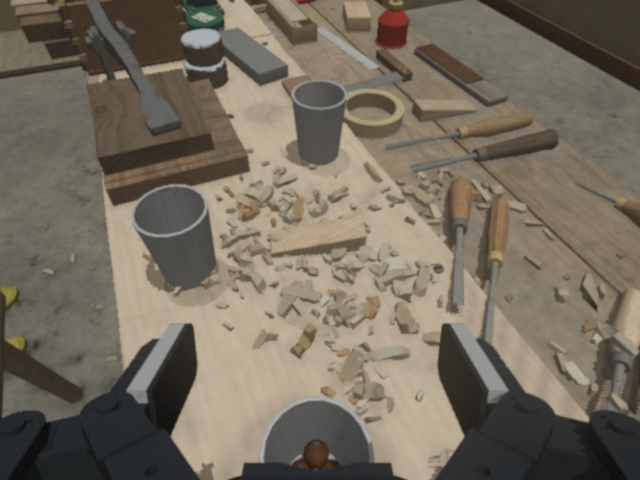

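The wrist picture shows the bead cup below the fingers: its rim spans columns 261 to 373 with the far edge at row 399, centred between the pads.

Run:
```python
from h import *
t=np.linspace(0,6.283,400)
m=vision.camera_model("wrist"); s=robot.sense(); T=np.eye(4); T[:3,:3]=Ro.from_euler("xyz",s["eef_rot"],degrees=True).as_matrix(); T[:3,3]=s["position"]
C=np.linalg.inv(T@m["mount"])
X=np.c_[484+33*np.cos(t),146+33*np.sin(t),85+0*t]@C[:3,:3].T+C[:3,3]
p=cv2.projectPoints(X,np.zeros(3),np.zeros(3),m["mtx"],m["dist"])[0][:,0]
print(p.min(0),p.max(0))
for v in (400,): print(onz("wrist",(317,399),85))
```

```text
[249.80620309 399.76015234] [367.94846993 530.76981662]
[501.30955503 175.00658938  85.        ]
```

```bash
python3 -m crank '[[[-0.12,-0.005,0.07],[0,0,0],-1],[[-0.24,-0.005,0.14],[0,0,0],-1],[[-0.34,-0.005,0.2],[0,0,0],-1],[[-0.43,-0.005,0.25],[0,0,0],-1],[[-0.473,-0.005,0.273],[0,0,0],-1],[[-0.473,-0.005,0.273],[0,0,0],-1]]'
python3 - <<'E'
from h import *
st()
R=toolR(67,30); z=R.apply([0,0,1])
plan(np.array([484,146,50])+8*z,R)
E
```

```text
time: 3.78
position: [488.4, 154.2, 45.6]
eef_rot: [178.9, -60.4, 67.9]
ft_force: [-0.0, -0.4, 1.1]
finger_gap: 85.4
finger_force: 0.0
3.775 [-21.2 -13.2 126.7  63.1  76.9 -20.4] [488.4 154.2  45.6] [178.9 -60.4  67.9] [-0.  -0.4  1.1] 85.43879381487025 0.0
shift [-0.003 -0.003 -0.007] turn [ 0.002 -0.002  0.003] deg 0.6724997432392916
```

Close on the cup.

```bash
python3 -m crank '[[[0,0,0],[0,0,0],1],[[0,0,0],[0,0,0],1],[[0,0,0],[0,0,0],1],[[0,0,0],[0,0,0],1],[[0,0,0],[0,0,0],1],[[0,0,0],[0,0,0],1]]'
python3 - <<'E'
from h import *
st()
R=toolR(67,30)
s=robot.sense(); plan(s["position"]+[0,0,160],Ro.from_euler("xyz",s["eef_rot"],degrees=True))
cv2.imwrite("pics/w2.png",vision.capture("wrist"))
E
```

```text
time: 4.53
position: [489.8, 154.0, 47.3]
eef_rot: [178.5, -60.5, 68.2]
ft_force: [-1.4, -2.3, 7.8]
finger_gap: 59.5
finger_force: 63.6
4.525 [-21.2 -13.1 126.5  63.2  76.9 -20.5] [489.8 154.   47.3] [178.5 -60.5  68.2] [-1.4 -2.3  7.8] 59.45864768161919 63.5948289942462
shift [ 0.464  0.007 -0.263] turn [0. 0. 0.] deg 0.0
```

```bash
python3 -m crank '[[[0.06,0,-0.035],[0,0,0],1],[[0.16,0,-0.09],[0,0,0],1],[[0.28,0,-0.16],[0,0,0],1],[[0.4,0.005,-0.23],[0,0,0],1],[[0.5,0.007,-0.28],[0,0,0],1],[[0.5,0.007,-0.28],[0,0,0],1]]'
cat >> h.py <<'E'
tote=np.array([510,-196,0.]); yw=np.radians(-23)
ex=np.array([np.cos(yw),np.sin(yw),0]); ey=np.array([-np.sin(yw),np.cos(yw),0])
def pour(lat,h,T,x=0):
    Rp=Ro.from_rotvec(-ex*np.radians(T))*toolR(67,30)
    p=tote+ex*x+ey*lat+[0,0,h]+8*Rp.apply([0,0,1]); plan(p,Rp)
E
python3 - <<'E'
from h import *
st()
pour(60,225,20); pour(-83,225,30); pour(-83,150,60)
E
```

```text
time: 5.32
position: [490.1, 154.9, 219.7]
eef_rot: [178.2, -60.3, 68.5]
ft_force: [0.9, 0.1, -2.4]
finger_gap: 59.6
finger_force: 64.4
5.325 [-21.  -26.7 117.7  60.4  87.3  -0.7] [490.1 154.9 219.7] [178.2 -60.3  68.5] [ 0.9  0.1 -2.4] 59.58909775656842 64.43883634608937
shift [-0.422  0.518 -0.719] turn [ 0.003 -0.113  0.004] deg 20.36715114771661
shift [-0.662  0.518 -1.135] turn [ 0.004 -0.169  0.003] deg 30.360683413605933
shift [-0.889  0.514 -1.021] turn [ 0.005 -0.335  0.003] deg 60.35392934102108
```

```bash
python3 -m crank '[[[-0.03,0.04,-0.05],[0,-0.01,0],1],[[-0.09,0.11,-0.15],[0.0,-0.03,0],1],[[-0.16,0.2,-0.28],[0.001,-0.05,0.001],1],[[-0.24,0.29,-0.41],[0.002,-0.07,0.002],1],[[-0.31,0.38,-0.53],[0.002,-0.085,0.003],1],[[-0.37,0.45,-0.63],[0.003,-0.1,0.004],1],[[-0.41,0.5,-0.7],[0.003,-0.11,0.004],1],[[-0.422,0.518,-0.719],[0.003,-0.113,0.004],1]]'
python3 - <<'E'
from h import *
st()
pour(-83,225,35); pour(-83,160,60)
E
```

```text
time: 6.32
position: [534.4, -137.9, 212.9]
eef_rot: [-179.3, -40.0, 66.3]
ft_force: [-0.9, 0.2, -2.5]
finger_gap: 59.7
finger_force: 64.8
6.325 [-39.8  -0.2  86.9  39.2 103.6 -10.4] [ 534.4 -137.9  212.9] [-179.3  -40.    66.3] [-0.9  0.2 -2.5] 59.66127748773833 64.83067668392323
shift [-0.354  0.002 -0.318] turn [-0.002 -0.083 -0.003] deg 15.003192739935825
shift [-0.503  0.004 -0.157] turn [-0.003 -0.222 -0.002] deg 39.995969929536564
```

```bash
python3 -m crank '[[[-0.06,0,-0.05],[0,-0.015,0],1],[[-0.15,0,-0.13],[0,-0.035,0],1],[[-0.25,0,-0.22],[0,-0.06,0],1],[[-0.33,0,-0.29],[-0.001,-0.08,0],1],[[-0.38,0.002,-0.28],[-0.002,-0.11,-0.002],1],[[-0.43,0.003,-0.24],[-0.002,-0.15,-0.002],1],[[-0.48,0.004,-0.19],[-0.003,-0.19,-0.002],1],[[-0.503,0.004,-0.157],[-0.003,-0.222,-0.002],1]]'
python3 - <<'E'
from h import *
st()
for T in (70,80,90,100,110,120,130): pour(-83,140,T)
cv2.imwrite("pics/t2.png",cv2.resize(vision.capture("top")[180:340,300:520],None,fx=3.5,fy=3.5))
E
```

```text
time: 7.32
position: [477.4, -269.5, 151.7]
eef_rot: [179.9, 0.1, 67.1]
ft_force: [0.6, -0.6, -2.1]
finger_gap: 59.6
finger_force: 64.8
7.325 [-33.   -2.8  87.8  -0.1  94.9 -10.1] [ 477.4 -269.5  151.7] [1.799e+02 1.000e-01 6.710e+01] [ 0.6 -0.6 -2.1] 59.643636901782465 64.8078455592622
shift [-0.013  0.004  0.065] turn [ 0.001 -0.055  0.001] deg 9.923483641007234
shift [-0.018  0.004  0.064] turn [ 0.001 -0.111  0.001] deg 19.9229750618369
shift [-0.022  0.004  0.062] turn [ 0.001 -0.166  0.001] deg 29.922804684453318
shift [-0.026  0.004  0.059] turn [ 0.001 -0.222  0.   ] deg 39.922718351829054
shift [-0.029  0.004  0.056] turn [ 0.001 -0.277  0.   ] deg 49.92266553676172
shift [-0.032  0.004  0.052] turn [ 0.001 -0.333  0.   ] deg 59.92262943388169
shift [-0.034  0.004  0.048] turn [ 0.001 -0.388  0.   ] deg 69.92260284569538
```

View pics/t2.png

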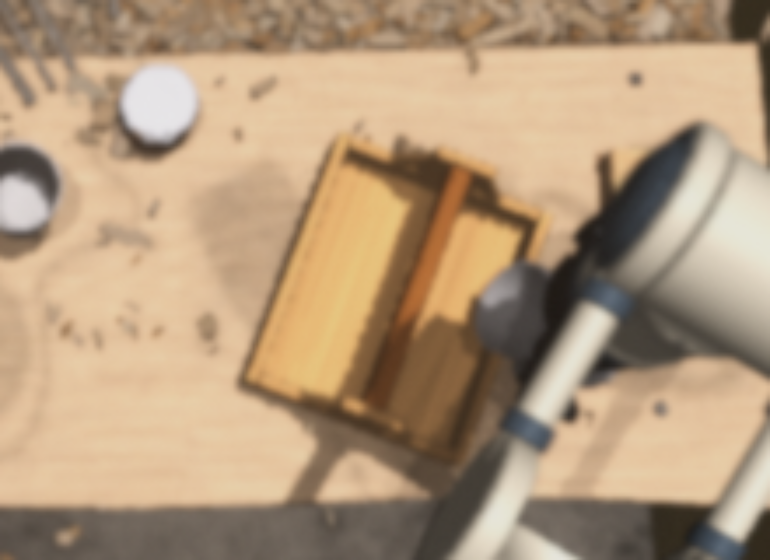

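The cup hangs tilted over the tote's right half, its mouth at about (510,305) in the crop and clear of the bar, so I'm pouring slowly.

```bash
python3 -m crank '[[[-0.006,0.002,0.03],[0,-0.02,0],1],[[-0.01,0.004,0.055],[0,-0.04,0],1],[[-0.013,0.004,0.065],[0,-0.06,0],1],[[-0.015,0.004,0.065],[0,-0.08,0],1],[[-0.017,0.004,0.064],[0,-0.1,0],1],[[-0.019,0.004,0.063],[0,-0.125,0],1],[[-0.021,0.004,0.062],[0,-0.15,0],1],[[-0.022,0.004,0.062],[0.001,-0.175,0],1]]'
python3 - <<'E'
from h import *
st()
for T in (100,110,120,130): pour(-83,140,T)
E
```

```text
time: 8.38
position: [476.3, -276.4, 134.5]
eef_rot: [-179.9, 31.5, 67.0]
ft_force: [0.5, -0.0, -2.0]
finger_gap: 59.5
finger_force: 64.9
8.375 [-15.8   0.   91.7 -31.2  92.3   7.1] [ 476.3 -276.4  134.5] [-179.9   31.5   67. ] [ 0.5 -0.  -2. ] 59.51644227439473 64.8947476959438
shift [-0.002 -0.001  0.003] turn [-0.    -0.047  0.   ] deg 8.547360925026723
shift [-0.006 -0.001  0.002] turn [-0.    -0.103  0.   ] deg 18.547294136822803
shift [-0.01  -0.001  0.   ] turn [-0.    -0.159  0.   ] deg 28.547273950182422
shift [-0.014 -0.001 -0.002] turn [-0.    -0.214  0.   ] deg 38.54726409477505
```

```bash
python3 -m crank '[[[-0.001,0,0.002],[0,-0.02,0],1],[[-0.002,0,0.003],[0,-0.045,0],1],[[-0.003,0,0.003],[0,-0.065,0],1],[[-0.005,0,0.002],[0,-0.085,0],1],[[-0.006,0,0.002],[0,-0.105,0],1],[[-0.008,0,0.001],[0,-0.13,0],1],[[-0.01,0,0],[0,-0.16,0],1],[[-0.01,0,0],[0,-0.16,0],1]]'
python3 - <<'E'
from h import *
st()
for T in (125,135,145): pour(-83,145,T)
E
```

```text
time: 9.38
position: [474.9, -278.5, 134.2]
eef_rot: [-179.5, 60.2, 67.5]
ft_force: [-0.4, -0.2, -0.7]
finger_gap: 59.4
finger_force: 65.1
9.375 [ -4.8  10.3  93.3 -56.4  98.5  20.8] [ 474.9 -278.5  134.2] [-179.5   60.2   67.5] [-0.4 -0.2 -0.7] 59.43367151511833 65.0829411362065
shift [-0.022  0.    -0.011] turn [-0.001 -0.027  0.001] deg 4.823976775541095
shift [-0.027  0.    -0.011] turn [-0.    -0.082  0.001] deg 14.819230831634282
shift [-0.031  0.    -0.013] turn [-0.    -0.138  0.001] deg 24.818301851387144
```

```bash
python3 -m crank '[[[-0.025,0,-0.015],[0,-0.027,0],1],[[-0.035,0,-0.017],[0,-0.055,0],1],[[-0.04,0,-0.017],[0,-0.075,0],1],[[-0.04,0,-0.017],[0,-0.075,0],1],[[-0.04,0,-0.017],[0,-0.075,0],1],[[-0.04,0,-0.017],[0,-0.075,0],1]]'
python3 - <<'E'
from h import *
st()
for n in ("top","scene"): cv2.imwrite(f"pics/{n}3.png",vision.capture(n))
a=cv2.imread("pics/top3.png")[190:330,350:490]; b=cv2.imread("pics/scene3.png")[210:340,210:340]
cv2.imwrite("pics/c3.png",np.hstack([cv2.resize(a,(400,400),interpolation=2),cv2.resize(b,(400,400),interpolation=2)]))
for T,h in ((95,170),(60,170),): pour(-83,h,T)
E
```

```text
time: 10.12
position: [475.3, -280.9, 150.8]
eef_rot: [179.3, 73.6, 66.3]
ft_force: [-0.4, 0.2, -0.9]
finger_gap: 59.9
finger_force: 65.1
10.125 [ -2.3  15.7  93.2 -67.3 103.3  24.8] [ 475.3 -280.9  150.8] [179.3  73.6  66.3] [-0.4  0.2 -0.9] 59.88566416246859 65.09972232102882
shift [-0.037 -0.004 -0.025] turn [ 0.001  0.215 -0.001] deg 38.67067272915632
shift [-0.028 -0.004 -0.038] turn [ 0.001  0.409 -0.001] deg 73.67046522998102
```

View pics/c3.png

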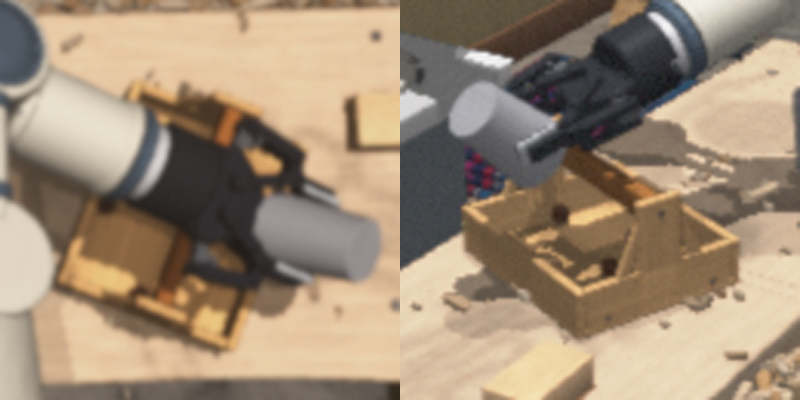

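The cup is inverted and empty by weight, and beads are visible in the tote at right-crop (560,215) and (608,266). I'm retracing the path.

```bash
python3 -m crank '[[[-0.03,-0.002,-0.015],[0,0.04,0],1],[[-0.035,-0.003,-0.02],[0,0.09,0],1],[[-0.037,-0.004,-0.022],[0,0.15,0],1],[[-0.037,-0.004,-0.025],[0,0.21,0],1],[[-0.035,-0.004,-0.03],[0,0.26,0],1],[[-0.032,-0.004,-0.035],[0,0.32,0],1],[[-0.03,-0.004,-0.038],[0,0.37,0],1],[[-0.028,-0.004,-0.038],[0.001,0.409,-0.001],1]]'
python3 - <<'E'
from h import *
st()
pour(-83,230,40);pour(60,230,20)
E
```

```text
time: 11.22
position: [477.4, -272.9, 162.9]
eef_rot: [180.0, -0.1, 67.0]
ft_force: [-1.0, -0.4, -2.2]
finger_gap: 59.6
finger_force: 65.0
11.225 [-33.4  -2.6  86.5   0.1  96.1 -10.4] [ 477.4 -272.9  162.9] [ 1.8e+02 -1.0e-01  6.7e+01] [-1.  -0.4 -2.2] 59.64398649940213 65.00493027182529
shift [ 0.011  0.    -0.198] turn [0.    0.111 0.   ] deg 19.91748409548979
shift [ 0.496  0.    -0.202] turn [0.    0.222 0.   ] deg 39.917462630723705
```

```bash
python3 -m crank '[[[0.01,0,-0.06],[0,0.03,0],1],[[0.01,0,-0.14],[0,0.07,0],1],[[0.03,0,-0.2],[0,0.11,0],1],[[0.1,0,-0.2],[0,0.14,0],1],[[0.22,0,-0.2],[0,0.17,0],1],[[0.35,0,-0.202],[0,0.2,0],1],[[0.45,0,-0.202],[0,0.215,0],1],[[0.496,0,-0.202],[0,0.222,0],1]]'
python3 - <<'E'
from h import *
st()
R=toolR(67,30); z=R.apply([0,0,1])
plan(np.array([486,148,205])+8*z,R)
E
```

```text
time: 12.22
position: [535.5, -134.4, 221.4]
eef_rot: [-179.8, -39.8, 67.0]
ft_force: [-1.2, -1.1, -1.3]
finger_gap: 59.5
finger_force: 65.1
12.225 [-39.4  -0.7  86.4  39.2 103.9 -10. ] [ 535.5 -134.4  221.4] [-179.8  -39.8   67. ] [-1.2 -1.1 -1.3] 59.50979934781699 65.07385968987364
shift [ 0.59  -0.518  0.582] turn [-0.001  0.112 -0.   ] deg 20.15939793061963
```

```bash
python3 - <<'E'
from h import *
plan([489.8,154.0,215],Ro.from_euler("xyz",[178.5,-60.5,68.2],degrees=True))
E
python3 -m crank '[[[0.04,-0.035,0.04],[0,0.01,0],1],[[0.13,-0.11,0.13],[0,0.03,0],1],[[0.23,-0.2,0.23],[0,0.05,0],1],[[0.33,-0.29,0.33],[0,0.07,0],1],[[0.43,-0.38,0.43],[0,0.09,0],1],[[0.52,-0.46,0.52],[0,0.1,0],1],[[0.58,-0.5,0.57],[-0.001,0.11,0],1],[[0.59,-0.518,0.582],[-0.001,0.112,0],1]]'
python3 - <<'E'
from h import *
st()
plan([489.8,154.0,49],Ro.from_euler("xyz",[178.5,-60.5,68.2],degrees=True))
a=vision.capture("top"); cv2.imwrite("pics/top4.png",cv2.resize(a[195:335,350:490],(560,560),interpolation=2))
E
```

```text
shift [ 0.62  -0.514  0.547] turn [-0.004  0.115 -0.003] deg 20.68557972996408
time: 13.22
position: [488.3, 154.5, 201.1]
eef_rot: [179.9, -59.9, 67.1]
ft_force: [0.4, 0.0, -1.4]
finger_gap: 59.5
finger_force: 65.1
13.225 [-21.  -25.8 118.8  60.   86.7  -1.7] [488.3 154.5 201.1] [179.9 -59.9  67.1] [ 0.4  0.  -1.4] 59.474398163961055 65.0652891266509
shift [-0.438  0.005  0.254] turn [-0.003  0.003 -0.003] deg 0.903338172335968
```

View pics/top4.png

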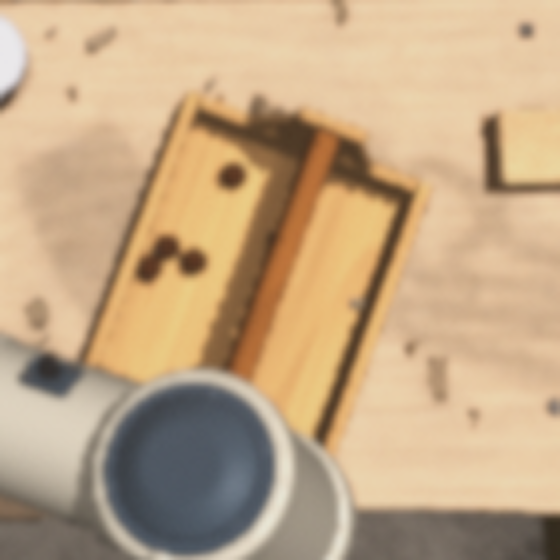

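Four dark beads show in the tote at (232,177), (165,248), (150,268) and (193,262); the arm hides the near end. I'll check the others from the scene and wrist cameras.

Run:
```python
from h import *
b=vision.capture("scene")[235:325,220:330]; w=vision.capture("wrist")[300:480,200:440]; w2=cv2.imread("pics/w2.png")[300:480,200:440]
r=lambda i,s:cv2.resize(i,s,interpolation=2)
cv2.imwrite("pics/c5.png",np.hstack([r(b,(480,393)),np.vstack([r(w,(262,197)),r(w2,(262,196))])]))
```

```text
(no output)
```

View pics/c5.png

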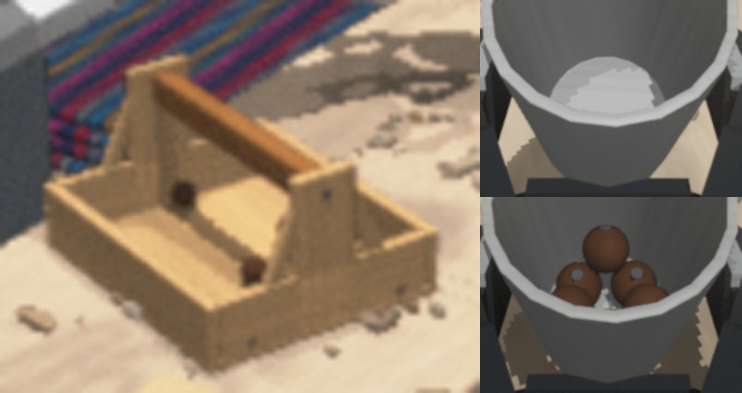

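```bash
python3 - <<'E'
from h import *
loc=lambda X:(round((X-tote)@ex),round((X-tote)@ey))
for u,v in [(185,192),(253,268)]: print("scene",loc(onz("scene",(220+u/4.364,235+v/4.364),16)))
for u,v in [(232,177),(165,248),(150,268),(193,262),(270,240)]: print("top",loc(onz("top",(350+u/4,195+v/4),16)))
E
python3 -m crank '[[[-0.06,0,0.035],[0,0,0],1],[[-0.16,0,0.095],[0,0,0],1],[[-0.26,0.005,0.15],[-0.003,0.003,-0.003],1],[[-0.35,0.005,0.2],[-0.003,0.003,-0.003],1],[[-0.4,0.005,0.23],[-0.003,0.003,-0.003],1],[[-0.42,0.005,0.243],[-0.003,0.003,-0.003],1],[[-0.42,0.005,0.243],[-0.003,0.003,-0.003],1]]'
python3 - <<'E'
from h import *
st()
plan([489.8,154.0,47.3],Ro.from_euler("xyz",[178.5,-60.5,68.2],degrees=True))
E
```

```text
scene (-84, 11)
scene (30, -9)
top (62, 32)
top (1, 57)
top (-15, 62)
top (-1, 37)
top (31, -6)
time: 14.25
position: [490.4, 152.8, 54.9]
eef_rot: [178.7, -60.5, 67.8]
ft_force: [-0.1, -0.1, -1.0]
finger_gap: 59.5
finger_force: 65.1
14.25 [-21.3 -14.1 126.4  63.1  77.3 -19.4] [490.4 152.8  54.9] [178.7 -60.5  67.8] [-0.1 -0.1 -1. ] 59.52027372275843 65.11646715720417
shift [-0.021 -0.004  0.015] turn [ 0.001 -0.    -0.001] deg 0.2304357932384729
```

All six are in the tote: four on the left, one at (-84,11) and one under the bar at (30,-8). Setting the cup down.

```bash
python3 -m crank '[[[-0.01,-0.002,0.006],[0,0,0],1],[[-0.018,-0.003,0.011],[0,0,0],1],[[-0.022,-0.003,0.0135],[0,0,0],1],[[-0.022,-0.003,0.0135],[0,0,0],1]]'
python3 -c "
from h import *
st()"
```

```text
time: 14.75
position: [489.9, 153.7, 48.0]
eef_rot: [178.5, -60.5, 68.0]
ft_force: [0.2, 0.6, -1.7]
finger_gap: 59.9
finger_force: 65.1
14.75 [-21.2 -13.4 126.6  63.3  76.8 -20.3] [489.9 153.7  48. ] [178.5 -60.5  68. ] [ 0.2  0.6 -1.7] 59.887510109766936 65.11736908054445
```

```bash
python3 -m crank '[[[-0.004,0,0.0023],[0,0,0],1],[[-0.004,0,0.0023],[0,0,0],1],[[-0.004,0,0.0023],[0,0,0],1]]'
python3 -c "
from h import *
st()"
```

```text
time: 15.12
position: [490.1, 153.8, 47.3]
eef_rot: [178.4, -60.6, 68.1]
ft_force: [-0.8, 0.2, 3.7]
finger_gap: 59.3
finger_force: 65.0
15.125 [-21.2 -13.2 126.6  63.4  76.8 -20.5] [490.1 153.8  47.3] [178.4 -60.6  68.1] [-0.8  0.2  3.7] 59.25761690023636 65.04431815585122
```

```bash
python3 -m crank '[[[0,0,0],[0,0,0],0],[[0,0,0],[0,0,0],-1],[[0,0,0],[0,0,0],-1],[[0,0,0],[0,0,0],-1],[[0,0,0],[0,0,0],-1],[[0,0,0],[0,0,0],-1],[[0,0,0],[0,0,0],-1]]'
python3 -m crank '[[[0.05,0,-0.028],[0,0,0],-1],[[0.12,0,-0.07],[0,0,0],-1],[[0.22,0,-0.125],[0,0,0],-1],[[0.32,0,-0.185],[0,0,0],-1],[[0.42,0.003,-0.24],[0,0,0],-1],[[0.5,0.005,-0.28],[0,0,0],-1],[[0.5,0.005,-0.28],[0,0,0],-1]]'
python3 - <<'E'
from h import *
st()
cv2.imwrite("pics/w6.png",cv2.resize(vision.capture("wrist"),(400,300)))
R=toolR(67,90)   # tool down, y along ex
for z in (230,): plan([510,-196,z],R)
E
```

```text
time: 16.0
position: [489.9, 153.7, 46.5]
eef_rot: [178.5, -60.5, 68.0]
ft_force: [-0.1, 0.7, 0.8]
finger_gap: 85.2
finger_force: 0.0
time: 16.88
position: [490.2, 154.4, 221.0]
eef_rot: [177.9, -60.6, 68.5]
ft_force: [0.3, 0.1, -0.4]
finger_gap: 85.4
finger_force: 0.0
16.875 [-21.1 -26.9 117.9  60.6  87.2  -0.7] [490.2 154.4 221. ] [177.9 -60.6  68.5] [ 0.3  0.1 -0.4] 85.38769248373245 0.0
shift [-0.489  0.524 -0.925] turn [ 0.005 -0.336  0.001] deg 60.5277182712636
```

View pics/w6.png

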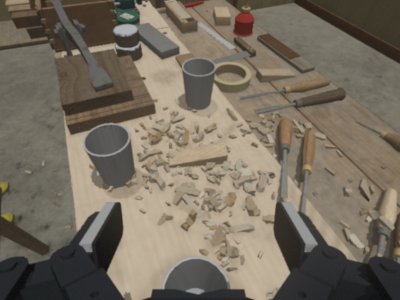

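The cup stands upright at the picture's bottom centre (195,280), free of the fingers. Next is the tote.

Run:
```python
from h import *
R=toolR(-23,90)
for p in ([510,-60,230],[510,-196,210]): plan(p,R)
```

```text
shift [-0.282  0.345 -0.564] turn [-0.258 -0.266  0.45 ] deg 104.88527800101295
shift [-0.547  0.523 -0.893] turn [-0.258 -0.266  0.45 ] deg 104.88527800101295
```

```bash
python3 -m crank '[[[-0.02,0.03,-0.05],[-0.03,-0.03,0.05],-1],[[-0.06,0.08,-0.13],[-0.06,-0.06,0.1],-1],[[-0.11,0.14,-0.23],[-0.09,-0.09,0.155],-1],[[-0.16,0.2,-0.33],[-0.12,-0.12,0.21],-1],[[-0.21,0.26,-0.42],[-0.15,-0.155,0.265],-1],[[-0.25,0.31,-0.5],[-0.18,-0.19,0.32],-1],[[-0.28,0.34,-0.55],[-0.21,-0.22,0.37],-1],[[-0.282,0.345,-0.564],[-0.24,-0.245,0.42],-1]]'
python3 - <<'E'
from h import *
st()
R=toolR(-23,90)
plan([510,-196,210],R)
E
```

```text
time: 17.92
position: [509.3, -61.0, 227.2]
eef_rot: [-172.6, -9.1, -9.4]
ft_force: [0.7, 0.5, -0.7]
finger_gap: 85.4
finger_force: 0.0
17.925 [-16.1 -16.5  93.    8.5  95.2  84.1] [509.3 -61.  227.2] [-172.6   -9.1   -9.4] [ 0.7  0.5 -0.7] 85.39001362788699 0.0
shift [0.065 0.449 0.011] turn [-0.047 -0.045  0.079] deg 18.40742469646117
```

```bash
python3 -m crank '[[[0.01,0.06,0],[-0.01,-0.01,0.015],-1],[[0.03,0.18,0.004],[-0.025,-0.025,0.04],-1],[[0.045,0.3,0.008],[-0.04,-0.04,0.065],-1],[[0.06,0.4,0.01],[-0.047,-0.045,0.079],-1],[[0.065,0.449,0.011],[-0.047,-0.045,0.079],-1],[[0.065,0.449,0.011],[-0.047,-0.045,0.079],-1]]'
python3 - <<'E'
from h import *
st()
im=vision.capture("wrist"); cv2.imwrite("pics/w7.png",im)
m=vision.camera_model("wrist"); s=robot.sense(); T=np.eye(4); T[:3,:3]=Ro.from_euler("xyz",s["eef_rot"],degrees=True).as_matrix(); T[:3,3]=s["position"]
C=np.linalg.inv(T@m["mount"])
X=np.array([tote+ex*a+ey*b+[0,0,107] for a in (0,40,85) for b in (-8,8)])@C[:3,:3].T+C[:3,3]
print(cv2.projectPoints(X,np.zeros(3),np.zeros(3),m["mtx"],m["dist"])[0][:,0].round())
plan([510,-196,103],toolR(-23,90))
t=vision.capture("top"); cv2.imwrite("pics/top7.png",t)
E
```

```text
time: 18.68
position: [510.8, -195.1, 210.3]
eef_rot: [-179.7, -0.2, -22.7]
ft_force: [-0.7, 0.5, -0.3]
finger_gap: 85.6
finger_force: 0.0
18.675 [-24.6  -3.4  82.5   0.3 100.7  88.1] [ 510.8 -195.1  210.3] [-179.7   -0.2  -22.7] [-0.7  0.5 -0.3] 85.58804852685887 0.0
[[334. 247.]
 [307. 247.]
 [336. 179.]
 [307. 179.]
 [338.  94.]
 [307.  93.]]
shift [-0.003  0.008  0.36 ] turn [-0.002 -0.001  0.002] deg 0.5055747366289747
```

View pics/w7.png

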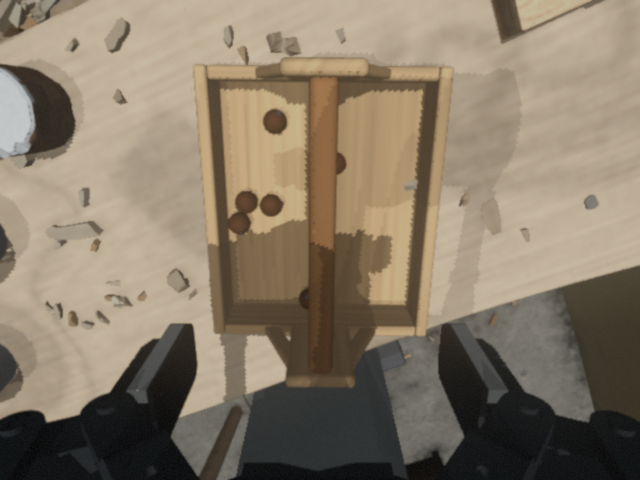

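All six beads are in the tote: (275,121), (246,202), (271,205), (238,223), (340,162) and (306,297). The bar runs between columns 309 and 338, as predicted. Descending onto it.

```bash
python3 -m crank '[[[0,0.005,0.06],[0,0,0],-1],[[0,0.006,0.16],[0,0,0],-1],[[0,0.006,0.26],[-0.002,-0.001,0.002],-1],[[0,0.006,0.34],[-0.002,-0.001,0.002],-1],[[0,0.006,0.39],[-0.002,-0.001,0.002],-1],[[0,0.006,0.413],[-0.002,-0.001,0.002],-1],[[0,0.006,0.413],[-0.002,-0.001,0.002],-1]]'
python3 -m crank '[[[0,0,0],[0,0,0],0],[[0,0,0],[0,0,0],0.5],[[0,0,0],[0,0,0],1],[[0,0,0],[0,0,0],1],[[0,0,0],[0,0,0],1],[[0,0,0],[0,0,0],1],[[0,0,0],[0,0,0],1],[[0,0,0],[0,0,0],1]]'
```

```text
time: 19.65
position: [511.5, -196.2, 87.9]
eef_rot: [179.9, -0.2, -23.0]
ft_force: [0.8, 1.0, 0.6]
finger_gap: 85.3
finger_force: 0.0
time: 20.65
position: [511.6, -196.7, 88.3]
eef_rot: [179.8, -0.2, -23.1]
ft_force: [-1.1, -2.6, 4.8]
finger_gap: 15.0
finger_force: 59.7
```

Gripped; now a gentle lift of about 105 mm.

```bash
python3 -m crank '[[[0,0,-0.01],[0,0,0],1],[[0,0,-0.025],[0,0,0],1],[[0,0,-0.045],[0,0,0],1],[[0,0,-0.07],[0,0,0],1],[[0,0,-0.1],[0,0,0],1],[[0,0,-0.13],[0,0,0],1],[[0,0,-0.16],[0,0,0],1],[[0,0,-0.19],[0,0,0],1]]'
python3 -m crank '[[[0,0,-0.03],[0,0,0],1],[[0,0,-0.06],[0,0,0],1],[[0,0,-0.09],[0,0,0],1],[[0,0,-0.12],[0,0,0],1],[[0,0,-0.14],[0,0,0],1],[[0,0,-0.155],[0,0,0],1],[[0,0,-0.16],[0,0,0],1],[[0,0,-0.16],[0,0,0],1]]'
python3 -m crank '[[[0,0,0],[0,0,0],1],[[0,0,0],[0,0,0],1],[[0,0,0],[0,0,0],1],[[0,0,0],[0,0,0],1],[[0,0,0],[0,0,0],1],[[0,0,0],[0,0,0],1]]'
python3 - <<'E'
from h import *
st(); print(robot.sense()["ft_torque"])
w=vision.capture("wrist"); s=vision.capture("scene")[180:340,200:420]
cv2.imwrite("pics/c8.png",np.hstack([cv2.resize(w,(400,300)),cv2.resize(s,(400,300),interpolation=2)]))
E
```

```text
time: 21.65
position: [511.4, -196.2, 145.6]
eef_rot: [179.9, -0.2, -23.1]
ft_force: [-0.5, -0.0, -5.3]
finger_gap: 15.3
finger_force: 58.5
time: 22.65
position: [511.3, -196.0, 192.7]
eef_rot: [179.9, -0.1, -23.1]
ft_force: [-0.2, 0.7, -4.5]
finger_gap: 15.2
finger_force: 58.5
time: 23.4
position: [511.3, -196.0, 192.9]
eef_rot: [179.9, -0.2, -23.1]
ft_force: [-0.2, 0.3, -5.3]
finger_gap: 15.4
finger_force: 58.5
23.4 [-24.5  -3.3  84.1  -0.1  99.   88.6] [ 511.3 -196.   192.9] [179.9  -0.2 -23.1] [-0.2  0.3 -5.3] 15.411561088424351 58.48802626132965
[-0.01254936  0.02344225 -0.01075003]
```

View pics/c8.png

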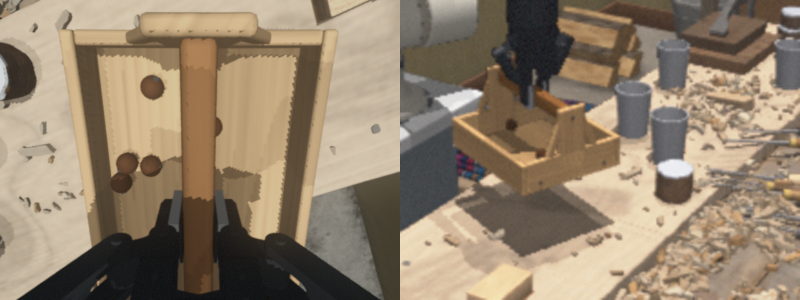

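The tote hangs level about 104 mm up, with five beads in view at left-crop (152,87), (218,127), (127,162), (150,165) and (121,182), and the sixth under the gripper. The cup is standing at right-crop (633,110).

```bash
python3 -c "
from cell import robot
print(robot.close_job())"
```

```text
the job is handed in; nothing more can be done
None
```

I handed the job in at about 23 s of the 72 s allowed: all six beads were tipped into the tote, the empty cup stands upright on the bench, and the arm holds the tote level about 10 cm up. The hand-in gave no verdict, and in the last picture the sixth bead was hidden under the gripper; all six had been counted in the tote just before the lift.

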